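# Light the console and point out the middle turtle

## Robot

A 6-joint arm with a two-finger parallel gripper is mounted at the origin on the work surface. World frame = base frame: x ahead of the robot, y to its left, z up, the work surface at z = 0. Lengths are in m, angles in rad, forces in N, time in s.
With the tool pointing down it reaches from about 0.425 to 0.95 m from the base axis. Payload 3.5 kg.
Tool frame: the origin (TCP) lies midway between the tips of the shut fingers; the grasp point (between the pads) lies 19 mm behind it; z points along the fingers, y is the direction in which the jaws open and shut (so a half turn about z gives the same grasp; the last joint's range is limited). The gripper opens to 85 mm and grips with 20 to 120 N. Pads are 22 mm wide; open, the fingers measure 114 mm over their backs; the gripper's body (76 mm by 85 mm) begins 54 mm behind the grasp point. The pads swing forward as they close: fully open they stand 13 mm farther back than shut.
Start: joints at [1.141, 0.286, 1.577, -0, 1.279, -0.15], TCP at [0.186, 0.649, 0.231] pointing down, gripper open.
Joint ranges: [-2.77, 2.77], [-0.9, 2.22], [0.21, 2.48], [-1.53, 4.67], [0.24, 2.81], [-2.84, 2.84]. Speed limits (rad/s): [2.79, 2.79, 3.14, 3.14, 3.14, 3.14].

## Interface

Orientations are given as a unit quaternion [x, y, z, w].
In Python, from plant import ctrl gives the robot as it stands.
- The arm moves only by the tool apply_moves, never from a script. Its argument "moves" is a list that holds one entry, the list of rows, each a list of 7 numbers: the shift along the tool's x, y, z in m, then the turn, a rotation vector about the tool's x, y, z in degrees, then the gripper's target within -1 to 1 (shut at 1, half-way at 0, fully open at -1). In form: [[[tx, ty, tz, ax, ay, az, hand], ...]]. A call has 1 to 12 rows; each row shifts and turns the pose as measured when the row begins, along the tool's axes as they then stand; what a row does not reach is not made up. A row lasts 1/10 s, in which the tool goes at most 50 mm and 8.59 degrees, less where a joint would pass 70% of its speed; a pose out of reach is approached as far as the arm can. A call with a gripper value outside its range is refused whole. The fingers move at their own pace and stop on an object; "force" is the grip in N (left out, the last holds). Time passes only in rows, so rows that do not move let the fingers close. It gives the time, the measured TCP pose, the force and the opening at its end, in the units of the state.
- ctrl.get_state(): the state, without advancing time (a new reading comes with each control period).
- ctrl.read_camera(name): name is "scene" or "side" or "wrist"; returns the picture (384x512x3 uint8, red, green, blue); there is no depth.
- ctrl.get_calibration(name): a dict with "camera_matrix" (3x3 intrinsics, pixels), "cam_to_world" (4x4, takes a point from camera to world coordinates). Camera axes: x right, y up, looking along -z (the intrinsics and any distortion apply to the point x, -y, -z); pixel columns grow to the right and rows downward; lengths in m; the calibration is good to about 2 mm. A picture is of the moment at which its call begins: read the wrist's pose just before it. get_calibration takes no time and is no camera call; for the wrist camera it gives the pose at the moment of the call.
- ctrl.sign_off(): hands the job in, once; it reports no verdict.
The state is a dict: "time": time; "qpos": joint angles; "dq": joint speeds; "joint_efforts": joint torques, N m; "eef_pos": TCP position; "tcp_rot": TCP orientation; "contact_force": force on the tool from outside, world axes, zero at the start; "wrist_torque": the same for the moment, N m; "opening": opening from 0.0 (shut) to 1.0 (fully open).
Only numpy, scipy, OpenCV 4.12 (cv2) and the standard library are available. Lean on these libraries where they do the work, as an engineer would, in place of code of your own. Each camera call takes 0.05 s, during which the arm holds its last target. There are 200 camera calls.

## Task

Switch on the desk lamp by pressing the button on its base fully in, then show the customer which ceramic turtle she has bought, the middle-sized of the three: hold your fingertips straight above the middle of its shell, about 2 cm away, for three seconds, and then draw your hand back at least 20 cm from it so that she can take it. Press without forcing or shifting the lamp, touch none of the turtles, the pot or the bottle, and do not point at the other two turtles.

Things in the scene. Friction and masses are not known exactly. Their poses are not given: they have to be found in the camera images.
- lamp: black desk lamp, loose, 1.6 kg. Origin: centre of the underside of its square base (150 x 150 x 24 mm). Round button on the base at x -45, y -30 mm in the lamp's frame, nothing above it. A flat stem (26 x 12 mm) rises from x +55 mm and leans to x +145 at 372 mm height; from there a slim light bar (36 x 12 mm) runs to y -285 mm, level, 376 mm up
- button_top (a point): centre of the top face of the lamp's round button (28 mm diameter, upright axis); it moves with the button. Out, it is 36 mm above the console (12 mm above the lamp's base); fully in, 31 mm (7 mm above the base)
- lamp_button (a joint): travel of the button: 0 = out (lamp off), 0.005 m = fully in against its stop (lamp on). It takes about 3 N all the way, then meets the stop, and stays where it is left: it does not spring back
- turtle_middle: middle-sized ceramic turtle, loose, on four feet, 0.22 kg: 119 mm long from nose to tail, about 85 mm wide over the feet, 43.5 mm high. Origin: on the console under the centre of the shell; x points to its head, z up. The shell is an oval dome 83 x 69 mm
- turtle_middle_top (a point): highest point of the middle turtle's shell, in the middle of the dome, 43.5 mm above the console
- turtle_small: smallest ceramic turtle, same shape and colour: 83 mm long, 30.5 mm high, 0.09 kg. Origin on the console under the centre of the shell; x to its head
- turtle_small_top (a point): highest point of the small turtle's shell, 30.5 mm above the console
- turtle_large: largest ceramic turtle, same shape and colour: 155 mm long, 56.5 mm high, 0.42 kg. Origin on the console under the centre of the shell; x to its head
- turtle_large_top (a point): highest point of the large turtle's shell, 56.5 mm above the console
- pot: round clay pot with scratched sgraffito pattern, loose, 124 mm greatest diameter, 130 mm high, open mouth 82 mm across. Origin: centre of its underside
- bottle: blue glass bottle with cork, loose, 72 mm diameter, 224 mm high with the cork. Origin: centre of its underside
Not all that is in view belongs to the job. What is shaped like the turtle_middle but brown or orange is not meant.

How it is judged:
By the outcome, as a careful person would: the job done as asked, in the order asked, and still so for the second after the job is handed in, with the robot touching nothing.
It also fails if it takes over 50 s, if anything falls off the work surface, if the arm or the gripper's body presses on something with over 40 N, if the wrist force passes 120 N, or if a joint passes its speed limit or range.

## Working session

There is one attempt and no reset: what is moved stays moved. The work goes in short steps, Python scripts to look and compute and a tool call to move; the robot and the scene stay as the last step left them, time stands still between calls to the robot, and variables do not carry over. Pictures are saved under pics/ and viewed, about 8 in all and at most 12, crops included, and the job is handed in when it is done.

Besides the shell and the picture viewer there is one more tool, called after ">>>" by a JSON object that holds its "op" and its "data", one argument or row to a line. apply_moves: Moves the arm, as the interface text tells. Its arguments: {"type":"object","properties":{"moves":{"type":"array","items":{"type":"array","items":{"type":"array","items":{"type":"number"}}}},"force":{"type":"number"}},"required":["moves"]}

```bash
mkdir -p pics; cat > h.py <<'E'
import numpy as np, cv2
from plant import ctrl
def ray(c,u,v):
    K=np.array(c["camera_matrix"]);T=np.array(c["cam_to_world"])
    d=np.linalg.solve(K,[u,v,1.]); d=T[:3,:3]@[d[0],-d[1],-d[2]]
    return T[:3,3],d
def onz(c,u,v,z):
    o,d=ray(c,u,v); return o+d*(z-o[2])/d[2]
def proj(c,p):
    K=np.array(c["camera_matrix"]);T=np.array(c["cam_to_world"])
    q=T[:3,:3].T@(np.array(p)-T[:3,3]); q=K@[q[0],-q[1],-q[2]]; return q[:2]/q[2]
E
python3 - <<'E'
from h import *
ims=[]
for n in("scene","side","wrist"):
    c=ctrl.get_calibration(n); im=ctrl.read_camera(n)[:,:,::-1]; cv2.imwrite(f"pics/{n}0.png",im); print(n,list(c),np.round(c["camera_matrix"],1).tolist(),np.round(c["cam_to_world"],3).tolist())
    np.save(f"{n}_T.npy",c["cam_to_world"])
print(ctrl.get_state())
E
```

```text
scene ['camera_matrix', 'cam_to_world'] [[463.1, 0.0, 251.8], [0.0, 463.1, 195.7], [0.0, 0.0, 1.0]] [[0.565, -0.602, 0.565, 1.111], [0.825, 0.429, -0.369, -0.343], [-0.02, 0.674, 0.738, 0.793], [0.0, 0.0, 0.0, 1.0]]
side ['camera_matrix', 'cam_to_world'] [[359.3, 0.0, 255.7], [0.0, 359.3, 182.5], [0.0, 0.0, 1.0]] [[-0.989, 0.101, -0.109, 0.469], [-0.148, -0.666, 0.731, 0.722], [0.001, 0.739, 0.674, 0.733], [0.0, 0.0, 0.0, 1.0]]
wrist ['camera_matrix', 'cam_to_world'] [[284.3, 0.0, 256.2], [0.0, 284.3, 196.0], [0.0, 0.0, 1.0]] [[0.277, -0.918, -0.283, 0.113], [0.961, 0.264, 0.084, 0.67], [-0.003, -0.295, 0.955, 0.372], [0.0, 0.0, 0.0, 1.0]]
{'time': 0.15, 'qpos': array([ 1.14099463e+00,  2.87019422e-01,  1.57783746e+00,  6.92050051e-06,
        1.27857173e+00, -1.50034273e-01]), 'dq': array([ 3.56900766e-04, -8.10647638e-04, -4.94011098e-03,  1.91086153e-03,
       -2.21126786e-03,  4.40457171e-05]), 'joint_efforts': array([ 1.12488993e-03, -4.06600463e+01, -2.93141913e+01, -1.00886689e-04,
        3.94774193e-03, -3.15549255e-05]), 'eef_pos': array([0.18616975, 0.64829636, 0.2302285 ]), 'tcp_rot': array([ 1.39428893e-01,  9.90231660e-01, -8.78722728e-04, -2.65600516e-04]), 'contact_force': array([ 0.99177164,  0.15369838, -0.98667874]), 'wrist_torque': array([-0.01398457,  0.0208801 , -0.02881658]), 'opening': 0.9999608713683045}
```

View pics/scene0.png

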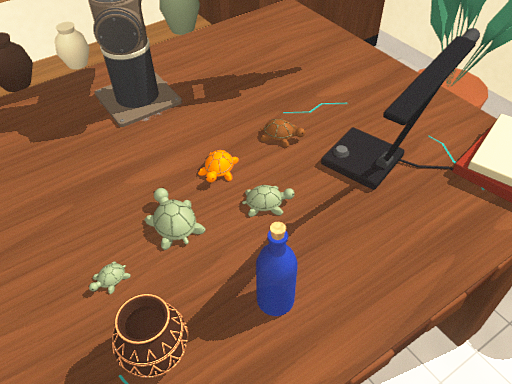

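View pics/side0.png

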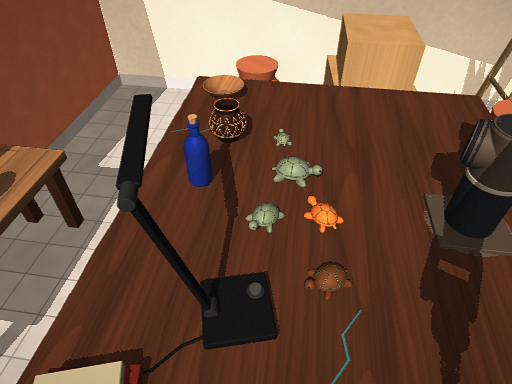

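The scene view shows these turtle-shaped things:
- **Green turtles:** large at (175,222), middle at (267,199) and small at (111,277).
- **Brown and orange ones:** (281,130) and (219,165). These are decoys.

The middle green turtle at (267,199), side view (265,217), fits: it is green and sits between the other two in size. The lamp button is at scene (341,152) and side (255,290). I'll measure them and confirm in an enlarged crop.

```bash
python3 - <<'E'
from h import *
crops=[]
for n in("scene","side"):
    c=ctrl.get_calibration(n); im=cv2.imread(f"pics/{n}0.png"); hsv=cv2.cvtColor(im,cv2.COLOR_BGR2HSV)
    m=cv2.inRange(hsv,(33,25,50),(75,140,255)); m=cv2.morphologyEx(m,cv2.MORPH_CLOSE,np.ones((5,5)))
    N,l,s,ce=cv2.connectedComponentsWithStats(m)
    for i in range(1,N):
        if s[i,4]>100 and s[i,1]>90:
            z={0:.02}[0]; ww=[onz(c,u,v,z)[:2] for v,u in np.argwhere(l==i)]
            r=cv2.minAreaRect(np.float32(ww)*1000)
            print(n,s[i].tolist(),ce[i].round(1),"xyz@.02",onz(c,*ce[i],.02).round(3),"rect mm",np.round(r[1],0))
    g=(341,152) if n=="scene" else (255,290)
    sub=im[g[1]-20:g[1]+20,g[0]-25:g[0]+25]; 
    print("button~",onz(c,*g,.036).round(4))
    print(n,"tcp proj",proj(c,[.186,.649,.231]).round(),"base",proj(c,[0,0,0]).round())
    t=(267,199) if n=="scene" else (265,217)
    f=lambda p,a,b:cv2.resize(im[p[1]-b:p[1]+b,p[0]-a:p[0]+a],(400,300),interpolation=cv2.INTER_CUBIC)
    crops.append(np.hstack([f(t,40,30),f(g,40,30)]))
cv2.imwrite("pics/crop1.png",np.vstack(crops))
E
```

```text
scene [242, 185, 52, 31, 967] [266.2 198.8] xyz@.02 [0.547 0.064 0.02 ] rect mm [115.  90.]
scene [145, 188, 60, 62, 1813] [173.  219.2] xyz@.02 [ 0.478 -0.135  0.02 ] rect mm [105. 177.]
scene [89, 262, 41, 32, 661] [108.8 276.8] xyz@.02 [ 0.535 -0.307  0.02 ] rect mm [58. 77.]
button~ [0.5397 0.2904 0.036 ]
scene tcp proj [361. -19.] base [138.  98.]
side [274, 129, 18, 17, 184] [282.2 138.3] xyz@.02 [ 0.528 -0.284  0.02 ] rect mm [53. 95.]
side [272, 157, 50, 30, 847] [294.9 169.9] xyz@.02 [ 0.474 -0.125  0.02 ] rect mm [136. 134.]
side [246, 203, 39, 30, 641] [264.  216.2] xyz@.02 [0.543 0.078 0.02 ] rect mm [105.  81.]
button~ [0.532  0.3089 0.036 ]
side tcp proj [545. 531.] base [467. 222.]
```

View pics/crop1.png

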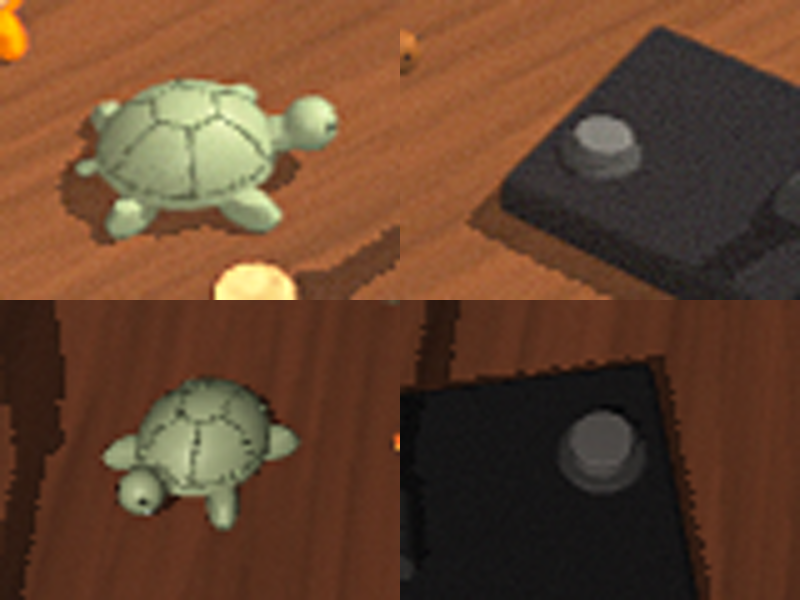

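The crop confirms the middle turtle (green, about 115 mm long), and it shows the button top clearly: scene (341.4,148.4), side (255,287.8).

```bash
python3 - <<'E'
from h import *
S=ctrl.get_calibration("scene");D=ctrl.get_calibration("side")
print("btn",onz(S,341.4,148.4,.036).round(4),onz(D,255,287.8,.036).round(4))
def tri(a,b):
    o1,d1=ray(S,*a);o2,d2=ray(D,*b);d1/=np.linalg.norm(d1);d2/=np.linalg.norm(d2)
    t=np.linalg.lstsq(np.c_[d1,-d2],o2-o1,rcond=None)[0]; return (o1+t[0]*d1).round(4),(o2+t[1]*d2).round(4)
print("btn tri",tri((341.4,148.4),(255,287.8)))
A=onz(S,321.4,159.6,.024);B=onz(S,352.4,127.2,.024);print("edge",A,B,np.linalg.norm(A-B))
print("side corners",[onz(D,*p,.024).round(3) for p in[(266,273),(203,281),(278,333),(204,346)]])
print("stem foot",onz(S,390,160,.024).round(3),"bar end",onz(S,392,115,.37).round(3),"elbow",onz(S,473,36,.37).round(3), "side bar", onz(D,142,97,.376).round(3),onz(D,127,195,.376).round(3))
print("turtle shell tri", tri((264,192),(265,217)))
print("bottle",onz(S,277,305,0).round(3),onz(D,200,182,0).round(3))
w=ctrl.get_calibration("wrist");s=ctrl.get_state()
from scipy.spatial.transform import Rotation as R
Rt=R.from_quat(s["tcp_rot"]).as_matrix();print("R",Rt.round(3)); T=np.array(w["cam_to_world"])
print("cam in tool",(Rt.T@(T[:3,3]-s["eef_pos"])).round(3),(Rt.T@-T[:3,2]).round(3))
for g in [(.536,.298,.2),(.545,.065,.2)]: print("move tool",(Rt.T@(np.array(g)-s["eef_pos"])).round(3))
E
```

```text
btn [0.5305 0.2998 0.036 ] [0.5328 0.3037 0.036 ]
btn tri (array([0.5298, 0.3007, 0.035 ]), array([0.5329, 0.3025, 0.0342]))
edge [0.52354652 0.24410099 0.024     ] [0.47661539 0.38773369 0.024     ] 0.15110554460602968
side corners [array([0.515, 0.255, 0.024]), array([0.652, 0.297, 0.024]), array([0.473, 0.39 , 0.024]), array([0.613, 0.437, 0.024])]
stem foot [0.62  0.376 0.024] bar end [0.775 0.124 0.37 ] elbow [0.7   0.403 0.37 ] side bar [0.788 0.12  0.376] [0.704 0.389 0.376]
turtle shell tri (array([0.5284, 0.071 , 0.0219]), array([0.5399, 0.0778, 0.0168]))
bottle [ 0.765 -0.067  0.   ] [ 0.755 -0.049  0.   ]
R [[-0.961  0.276 -0.001]
 [ 0.276  0.961 -0.002]
 [ 0.    -0.002 -1.   ]]
cam in tool [ 0.076  0.    -0.142] [-0.296 -0.001  0.955]
move tool [-0.433 -0.24   0.031]
move tool [-0.506 -0.461  0.031]
```

>>> {"op": "apply_moves", "data": {
  "moves": [
    [[-0.043,-0.024,0.003,0,0,0,1],[-0.043,-0.024,0.003,0,0,0,1],[-0.043,-0.024,0.003,0,0,0,1],[-0.043,-0.024,0.003,0,0,0,1],[-0.043,-0.024,0.003,0,0,0,1],[-0.043,-0.024,0.003,0,0,0,1],[-0.043,-0.024,0.003,0,0,0,1],[-0.043,-0.024,0.003,0,0,0,1],[-0.043,-0.024,0.003,0,0,0,1],[-0.043,-0.024,0.003,0,0,0,1],[0,0,0,0,0,0,1],[0,0,0,0,0,0,1]]
  ]
}}

```text
time: 1.35
eef_pos: [0.5386, 0.2908, 0.1947]
tcp_rot: [0.138, 0.99, -0.002, -0.002]
contact_force: [-1.2, 0.2, 0.1]
opening: 0.003
```

```bash
cat > look.py <<'E'
import sys
from h import *
c=ctrl.get_calibration("wrist"); s=ctrl.get_state(); im=ctrl.read_camera("wrist")[:,:,::-1]
n=sys.argv[1]; cv2.imwrite(f"pics/{n}.png",im); np.savez(n,K=c["camera_matrix"],T=c["cam_to_world"])
print(s["time"],s["eef_pos"].round(4),s["tcp_rot"].round(4),s["contact_force"].round(2),s["opening"],"pred btn px",proj(c,[.5315,.3015,.036]).round(1),"turtle px",proj(c,[.54,.072,.04]).round(1))
E
python3 look.py w1
```

```text
1.35 [0.5386 0.2908 0.1947] [ 0.1375  0.9905 -0.002  -0.0022] [-1.2   0.21  0.13] 0.002910822932718143 pred btn px [264.8 173.1] turtle px [ 73.3 234.3]
```

View pics/w1.png

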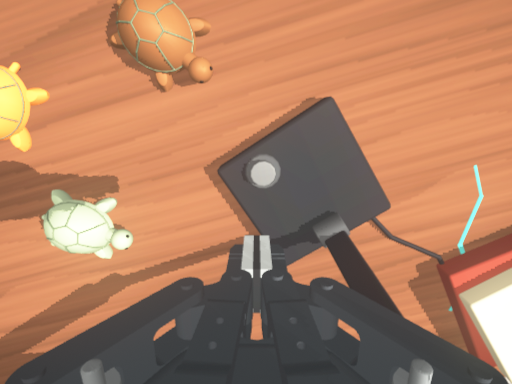

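The wrist view shows the button top at about (263.5,173), where I predicted (264.8,173.1), and the middle turtle's shell at about (80,226). I'll refine the button position and plan the descent.

```bash
cat > st.py <<'E'
import sys
from h import *
from scipy.spatial.transform import Rotation as R
s=ctrl.get_state();Rt=R.from_quat(s["tcp_rot"]).as_matrix()
g=np.array(list(map(float,sys.argv[1:4])))
print(s["time"],"move",(Rt.T@(g-s["eef_pos"])).round(4),"tilt fix deg",np.degrees(np.cross(Rt[:,2],[0,0,-1])@Rt).round(2),"F",s["contact_force"].round(2))
E
python3 - <<'E'
from h import *
d=np.load("w1.npz");c=dict(camera_matrix=d["K"],cam_to_world=d["T"])
im=cv2.imread("pics/w1.png",0); sub=im[150:195,240:290]; m=(sub>120).astype(np.uint8)
N,l,s,ce=cv2.connectedComponentsWithStats(m)
for i in range(1,N):
    if s[i,4]>50: p=ce[i]+[240,150]; print(p,s[i],onz(c,*p,.036).round(4))
print("turtle",onz(c,80,226,.0435).round(4))
E
python3 st.py .531 .301 .05
```

```text
[264.71730515 171.17833554] [ 10   5  30  33 757] [0.5295 0.302  0.036 ]
turtle [0.5319 0.0866 0.0435]
1.4 move [0.0094 0.0083 0.1447] tilt fix deg [-0.28 -0.19  0.  ] F [ 0.14  0.09 -0.41]
```

>>> {"op": "apply_moves", "data": {
  "moves": [
    [[0.003,0.003,0.03,0,0,0,1],[0.003,0.003,0.04,0,0,0,1],[0.003,0.003,0.04,-0.3,-0.2,0,1],[0,0,0.02,0,0,0,1],[0,0,0.008,0,0,0,1],[0,0,0,0,0,0,1]]
  ]
}}

```text
time: 2.0
eef_pos: [0.5276, 0.3104, 0.0555]
tcp_rot: [0.131, 0.991, 0.002, 0.002]
contact_force: [0.7, 0.3, 0.5]
opening: -0.004
```

```bash
python3 st.py .531 .302 .031
```

```text
2.0 move [-0.0054 -0.0074  0.0245] tilt fix deg [0.26 0.24 0.  ] F [0.71 0.32 0.51]
```

>>> {"op": "apply_moves", "data": {
  "moves": [
    [[-0.005,-0.007,0.01,0,0,0,1],[0,0,0,0,0,0,1],[0,0,0,0,0,0,1]]
  ]
}}

```text
time: 2.3
eef_pos: [0.5323, 0.3037, 0.0484]
tcp_rot: [0.13, 0.991, 0.003, 0.005]
contact_force: [0.0, -0.2, 0.9]
opening: 0.002
```

```bash
python3 st.py .531 .302 .031
```

```text
2.3 move [ 0.001  -0.0022  0.0173] tilt fix deg [0.46 0.52 0.  ] F [ 0.01 -0.18  0.86]
```

>>> {"op": "apply_moves", "data": {
  "moves": [
    [[0,-0.002,0.006,0.5,0.5,0,1],[0,0,0.004,0,0,0,1],[0,0,0.002,0,0,0,1]]
  ]
}}

```text
time: 2.6
eef_pos: [0.534, 0.3019, 0.0384]
tcp_rot: [0.131, 0.991, 0.001, 0.002]
contact_force: [-0.3, 0.6, -0.2]
opening: 0.001
```

```bash
python3 st.py .531 .302 .031
```

```text
2.6 move [ 0.003  -0.0007  0.0074] tilt fix deg [0.09 0.22 0.  ] F [-0.3   0.58 -0.17]
```

>>> {"op": "apply_moves", "data": {
  "moves": [
    [[0.003,0,0.002,0,0,0,1],[0,0,0.002,0,0,0,1]]
  ]
}}

```text
time: 2.8
eef_pos: [0.5312, 0.3027, 0.0345]
tcp_rot: [0.131, 0.991, 0.001, 0.002]
contact_force: [-2.1, -0.3, 3.1]
opening: -0.002
```

>>> {"op": "apply_moves", "data": {
  "moves": [
    [[0,0,0.002,0,0,0,1],[0,0,0.001,0,0,0,1]]
  ]
}}

```text
time: 3.0
eef_pos: [0.5312, 0.3028, 0.0319]
tcp_rot: [0.131, 0.991, 0.0, 0.002]
contact_force: [-1.0, 0.0, 3.3]
opening: 0.001
```

>>> {"op": "apply_moves", "data": {
  "moves": [
    [[0,0,0.0015,0,0,0,1]]
  ]
}}

```text
time: 3.1
eef_pos: [0.5312, 0.3028, 0.031]
tcp_rot: [0.131, 0.991, 0.0, 0.002]
contact_force: [-3.7, -2.2, 10.9]
opening: -0.003
```

>>> {"op": "apply_moves", "data": {
  "moves": [
    [[0,0,0.0005,0,0,0,1]]
  ]
}}

```text
time: 3.2
eef_pos: [0.5312, 0.3028, 0.0311]
tcp_rot: [0.131, 0.991, 0.0, 0.001]
contact_force: [-1.6, -1.3, 5.0]
opening: 0.001
```

>>> {"op": "apply_moves", "data": {
  "moves": [
    [[0,0,-0.005,0,0,0,1],[0,0,-0.02,0,0,0,1],[0,0,-0.04,0,0,0,1],[0,0,-0.04,0,0,0,1],[0,0,-0.02,0,0,0,1],[0,0,0,0,0,0,1]]
  ]
}}

```text
time: 3.8
eef_pos: [0.5299, 0.3027, 0.1575]
tcp_rot: [0.131, 0.991, -0.0, 0.0]
contact_force: [0.3, 0.3, 0.1]
opening: -0.001
```

```bash
python3 look.py w2; python3 st.py .545 .082 .18
```

```text
3.8 [0.5299 0.3027 0.1575] [ 1.309e-01  9.914e-01 -1.000e-04  3.000e-04] [0.33 0.27 0.13] -0.0008253839107694426 pred btn px [255.7 192.5] turtle px [ 41.7 257.1]
3.85 move [-0.0725 -0.2088 -0.0239] tilt fix deg [-0.08 -0.07  0.  ] F [-0.2  -0.22  0.25]
```

View pics/w2.png

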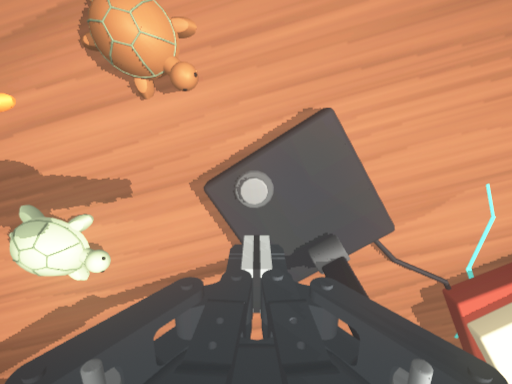

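The button (254,191) is pressed in and the lamp has not shifted. The force rose to 11 N at z = 31 mm, so it met the stop. Next is the turtle.

>>> {"op": "apply_moves", "data": {
  "moves": [
    [[-0.0145,-0.042,-0.005,0,0,0,1],[-0.0145,-0.042,-0.005,0,0,0,1],[-0.0145,-0.042,-0.005,0,0,0,1],[-0.0145,-0.042,-0.005,0,0,0,1],[-0.0145,-0.042,-0.005,0,0,0,1],[0,0,0,0,0,0,1],[0,0,0,0,0,0,1]]
  ]
}}

```text
time: 4.55
eef_pos: [0.5389, 0.0739, 0.1665]
tcp_rot: [0.129, 0.992, -0.002, -0.01]
contact_force: [-0.4, 0.4, -0.8]
opening: -0.002
```

```bash
python3 look.py w3; python3 - <<'E'
from h import *
d=np.load("w3.npz");c=dict(camera_matrix=d["K"],cam_to_world=d["T"])
p=proj(c,[.545,.08,.03]);u,v=map(int,p);im=cv2.imread("pics/w3.png")
cv2.imwrite("pics/w3c.png",cv2.resize(im[v-75:v+75,u-100:u+100],(800,600),interpolation=cv2.INTER_CUBIC));print(u-100,v-75)
ctrl  # second view of shadows/lamp
cv2.imwrite("pics/side1.png",ctrl.read_camera("side")[:,:,::-1]);cv2.imwrite("pics/scene1.png",ctrl.read_camera("scene")[:,:,::-1])
E
```

```text
4.55 [0.5389 0.0739 0.1665] [ 0.1295  0.9915 -0.0021 -0.0101] [-0.42  0.4  -0.75] -0.001988444054826657 pred btn px [492.2 122.7] turtle px [255.8 193.3]
164 118
```

View pics/w3c.png

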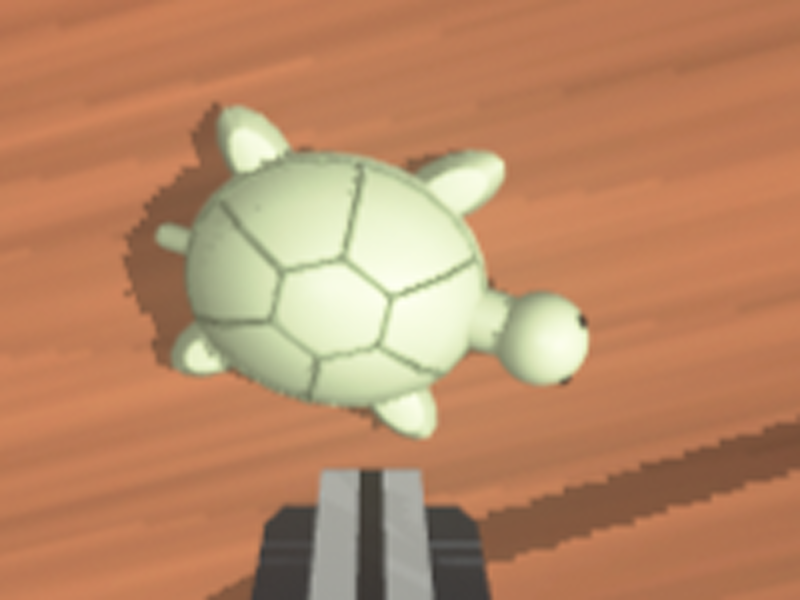

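```bash
python3 - <<'E'
from h import *
d=np.load("w3.npz");c=dict(camera_matrix=d["K"],cam_to_world=d["T"])
print("hex",[onz(c,246.4,194.6,z).round(4) for z in(.041,.0435)]," outline",onz(c,164+335/4-.4,118+280/4-.4,.018).round(4))
for n,z in(("scene",.0435),("side",.0435)):
    C=ctrl.get_calibration(n);p=proj(C,[.533,.079,.0435]);print(n,p.round(1))
E
python3 st.py .533 .079 .0685
```

```text
hex [array([0.5387, 0.0628, 0.041 ]), array([0.538 , 0.0631, 0.0435])]  outline [0.5376 0.0632 0.018 ]
scene [268.1 185.1]
side [267.8 210.8]
4.7 move [0.005  0.0025 0.0988] tilt fix deg [-0.38 -1.05  0.  ] F [ 0.59 -0.09  0.09]
```

```bash
python3 look.py w4; python3 - <<'E'
from h import *
print(onz(ctrl.get_calibration("scene"),264.6,188.6,.043).round(4),onz(ctrl.get_calibration("side"),265.6,207,.043).round(4))
d=np.load("w1.npz");c1=dict(camera_matrix=d["K"],cam_to_world=d["T"])
d=np.load("w4.npz");c=dict(camera_matrix=d["K"],cam_to_world=d["T"])
im=cv2.imread("pics/w4.png");hsv=cv2.cvtColor(im,cv2.COLOR_BGR2HSV)
P=proj(c1,[.538,.063,.043]);print("in w1",P)
a=cv2.imread("pics/w1.png")[185:275,20:140]
a=cv2.resize(a,(400,300),interpolation=cv2.INTER_CUBIC)
b=cv2.resize(im[135:255,186:346],(400,300),interpolation=cv2.INTER_CUBIC)
s=cv2.imread("pics/scene0.png")[169:229,227:307];t=cv2.imread("pics/side0.png")[187:247,225:305]
f=lambda q:cv2.resize(q,(400,300),interpolation=cv2.INTER_CUBIC)
cv2.imwrite("pics/cmp.png",np.vstack([np.hstack([a,b]),np.hstack([f(s),f(t)])]))
E
```

```text
4.7 [0.5391 0.0755 0.1672] [ 0.1278  0.9918 -0.0021 -0.0095] [ 0.59 -0.09  0.09] -0.0036546620563351335 pred btn px [490.  123.5] turtle px [254.1 193.1]
[0.5368 0.0667 0.043 ] [0.5404 0.0659 0.043 ]
in w1 [ 63.70767493 235.8484371 ]
```

View pics/cmp.png

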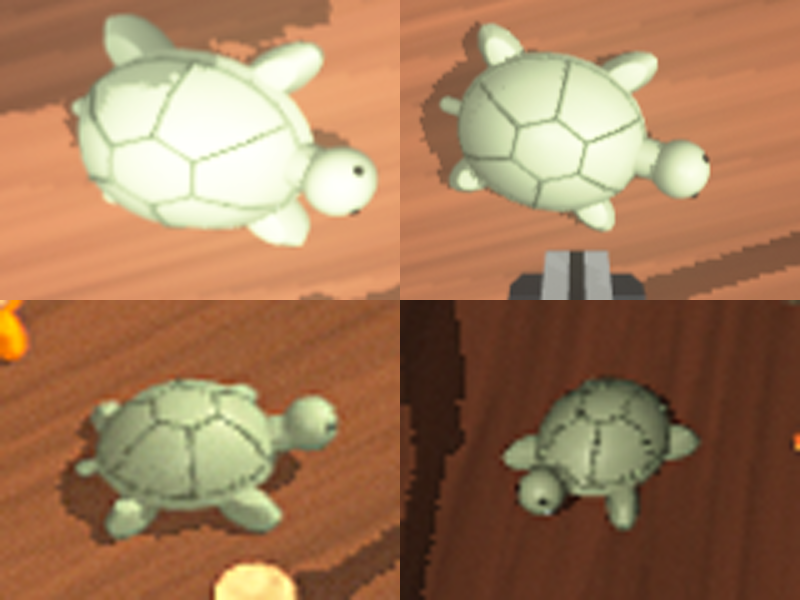

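All four views agree on the shell top at about (0.538, 0.065).

```bash
python3 st.py .538 .065 .064
```

```text
4.75 move [-0.0033 -0.0101  0.1037] tilt fix deg [-0.38 -1.01  0.  ] F [-0.21 -0.42  0.3 ]
```

>>> {"op": "apply_moves", "data": {
  "moves": [
    [[-0.003,-0.01,0,-0.4,-1,0,1],[0,0,0.02,0,0,0,1],[0,0,0.025,0,0,0,1],[0,0,0.015,0,0,0,1],[0,0,0,0,0,0,1],[0,0,0,0,0,0,1]]
  ]
}}

```text
time: 5.35
eef_pos: [0.5406, 0.0683, 0.107]
tcp_rot: [0.123, 0.992, 0.001, 0.004]
contact_force: [0.0, -0.2, 0.0]
opening: -0.0
```

```bash
python3 st.py .538 .065 .064
```

```text
5.35 move [ 0.002  -0.0039  0.043 ] tilt fix deg [0.11 0.4  0.  ] F [ 0.03 -0.16  0.05]
```

>>> {"op": "apply_moves", "data": {
  "moves": [
    [[0.002,-0.004,0.015,0.1,0.4,0,1],[0,0,0.012,0,0,0,1],[0,0,0.008,0,0,0,1],[0,0,0,0,0,0,1],[0,0,0,0,0,0,1]]
  ]
}}

```text
time: 5.85
eef_pos: [0.5389, 0.0647, 0.0712]
tcp_rot: [0.122, 0.993, 0.0, 0.002]
contact_force: [-0.5, 0.4, 0.2]
opening: -0.004
```

```bash
python3 st.py .538 .065 .064; python3 - <<'E'
from h import *
for n in("scene","side"): cv2.imwrite(f"pics/{n}2.png",ctrl.read_camera(n)[:,:,::-1])
a=cv2.imread("pics/scene2.png")[90:240,140:400];b=cv2.imread("pics/side2.png")[100:270,170:430]
f=lambda q:cv2.resize(q,(400,260),interpolation=cv2.INTER_CUBIC)
cv2.imwrite("pics/hold.png",np.hstack([f(a),f(b)]))
E
```

```text
5.85 move [0.001  0.0001 0.0072] tilt fix deg [0.04 0.21 0.  ] F [-0.49  0.38  0.22]
```

View pics/hold.png

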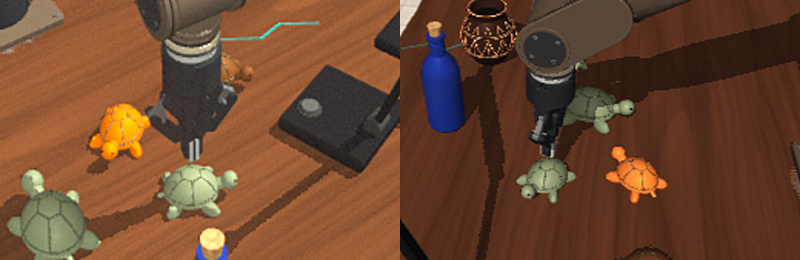

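The fingertips are just above the middle of the middle turtle's shell in both views, and the button looks low. I'll come down 7 mm more and hold.

>>> {"op": "apply_moves", "data": {
  "moves": [
    [[0.001,0,0.004,0,0.2,0,1],[0,0,0.003,0,0,0,1],[0,0,0,0,0,0,1],[0,0,0,0,0,0,1]]
  ]
}}

```text
time: 6.35
eef_pos: [0.5389, 0.0649, 0.0651]
tcp_rot: [0.122, 0.993, 0.0, 0.001]
contact_force: [-0.3, -0.5, -0.2]
opening: 0.0
```

>>> {"op": "apply_moves", "data": {
  "moves": [
    [[0,0,0,0,0,0,1],[0,0,0,0,0,0,1],[0,0,0,0,0,0,1],[0,0,0,0,0,0,1],[0,0,0,0,0,0,1],[0,0,0,0,0,0,1],[0,0,0,0,0,0,1],[0,0,0,0,0,0,1],[0,0,0,0,0,0,1],[0,0,0,0,0,0,1]]
  ]
}}

```text
time: 7.35
eef_pos: [0.5392, 0.065, 0.0655]
tcp_rot: [0.122, 0.993, 0.0, 0.002]
contact_force: [-0.2, 0.6, 0.2]
opening: 0.005
```

>>> {"op": "apply_moves", "data": {
  "moves": [
    [[0,0,0.0015,0,0,0,1],[0,0,0,0,0,0,1],[0,0,0,0,0,0,1],[0,0,0,0,0,0,1],[0,0,0,0,0,0,1],[0,0,0,0,0,0,1],[0,0,0,0,0,0,1],[0,0,0,0,0,0,1],[0,0,0,0,0,0,1],[0,0,0,0,0,0,1],[0,0,0,0,0,0,1],[0,0,0,0,0,0,1]]
  ]
}}

```text
time: 8.55
eef_pos: [0.5392, 0.065, 0.0639]
tcp_rot: [0.122, 0.993, 0.0, 0.002]
contact_force: [0.7, -0.1, -1.5]
opening: -0.002
```

>>> {"op": "apply_moves", "data": {
  "moves": [
    [[0,0,0,0,0,0,1],[0,0,0,0,0,0,1],[0,0,0,0,0,0,1],[0,0,0,0,0,0,1],[0,0,0,0,0,0,1],[0,0,0,0,0,0,1],[0,0,0,0,0,0,1],[0,0,0,0,0,0,1],[0,0,0,0,0,0,1],[0,0,0,0,0,0,1],[0,0,0,0,0,0,1],[0,0,0,0,0,0,1]]
  ]
}}

```text
time: 9.75
eef_pos: [0.5392, 0.065, 0.0639]
tcp_rot: [0.122, 0.993, 0.0, 0.002]
contact_force: [-0.1, 0.1, 0.4]
opening: -0.002
```

>>> {"op": "apply_moves", "data": {
  "moves": [
    [[0,0,0,0,0,0,1],[0,0,0,0,0,0,1],[0,0,0,0,0,0,1],[0,0,0,0,0,0,1],[0,0,0,0,0,0,1],[0,0,0,0,0,0,1],[0,0,0,0,0,0,1],[0,0,0,0,0,0,1],[0,0,0,0,0,0,1],[0,0,0,0,0,0,1]]
  ]
}}

```text
time: 10.75
eef_pos: [0.5392, 0.065, 0.0639]
tcp_rot: [0.122, 0.993, 0.0, 0.002]
contact_force: [0.3, 0.3, -0.4]
opening: -0.001
```

>>> {"op": "apply_moves", "data": {
  "moves": [
    [[0,0,-0.02,0,0,0,1],[0,0,-0.04,0,0,0,1],[0,0,-0.045,0,0,0,1],[0,0,-0.045,0,0,0,1],[0,0,-0.045,0,0,0,1],[0,0,-0.045,0,0,0,1],[0,0,-0.03,0,0,0,1],[0,0,-0.02,0,0,0,1],[0,0,0,0,0,0,1],[0,0,0,0,0,0,1],[0,0,0,0,0,0,1]]
  ]
}}

```text
time: 11.85
eef_pos: [0.5361, 0.0649, 0.3621]
tcp_rot: [0.122, 0.993, 0.0, -0.001]
contact_force: [-0.0, 0.4, 0.0]
opening: 0.0
```

```bash
python3 look.py w5; python3 - <<'E'
from h import *
im=ctrl.read_camera("scene")[:,:,::-1];cv2.imwrite("pics/scene3.png",im)
o=cv2.imread("pics/scene0.png")
f=lambda q:cv2.resize(q[90:240,140:400],(400,230),interpolation=cv2.INTER_CUBIC)
g=lambda q:cv2.resize(q[125:175,310:400],(400,222),interpolation=cv2.INTER_CUBIC)
cv2.imwrite("pics/fin.png",np.vstack([np.hstack([f(o),f(im)]),np.hstack([g(o),g(im)])]))
E
```

```text
11.85 [0.5361 0.0649 0.3621] [ 1.220e-01  9.925e-01  3.000e-04 -1.500e-03] [-0.02  0.41  0.05] 0.00026735944491648224 pred btn px [400.1 118.1] turtle px [261.2 158.6]
```

View pics/fin.png

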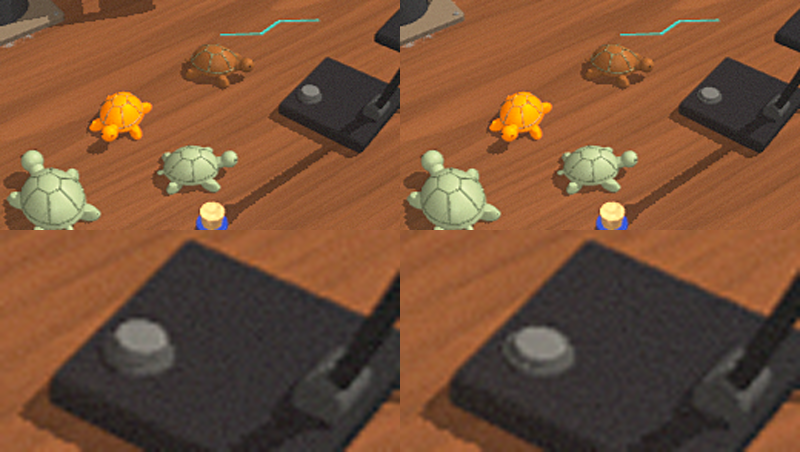

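The before and after views (left and right) show the button clearly lower, and the lamp and turtles have not moved. I'm handing in.

```bash
python3 -c "
from plant import ctrl
print(ctrl.sign_off())"
```

```text
the job is handed in; nothing more can be done
None
```

I pressed the lamp button in, showed the customer the middle turtle and drew the hand back; the job was handed in at about 12 s on the robot's clock.

- **Lamp:** The button took about 3 N, and the force rose to 11 N at 31 mm height, where the stop is. The last picture shows it clearly lower and the lamp not shifted. I could not see the light itself, so "on" rests on the button being fully in.
- **Turtle:** I held the shut fingertips about 2 cm above the middle of the green middle turtle's shell for over 4 s. I then drew straight up, so the fingertips end about 32 cm above it.
- **Last checks:** The pictures show none of the turtles moved, and the force at the end was near zero. My first rough wrist-camera estimate of the turtle was about 2 cm off. I re-measured before pointing, and all the camera views then agreed to within about 4 mm.

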